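# Safe reset of the mixer's emergency stop

## Task

Go through the safe reset of the mixer: press the red emergency-stop button on the slanted yellow box down until it stays latched and let go of it. With it still latched, swing the blue lever on the grey switch box all the way over from RUN (green dot) to OFF (white dot). Then turn the red button clockwise to reset it and let go, so that it springs fully up again; leave the lever at OFF and do not push the glassware, bottles and other things around.

Things in the scene. Friction and masses are not known exactly. Their poses are not given: they have to be found in the camera images.
- stop_station: emergency stop station, fixed to the bench: a yellow box (100 x 100 x 60 mm) held at a slant on a dark steel foot plate (140 x 110 x 12 mm); its 94 x 94 mm grey panel leans 25 degrees towards the station's front, so the panel's normal is 25 degrees from vertical. Origin: on the bench, under the middle of the yellow box; x points to the back of the station, y to its left, z up. Station and switch box may stand either way round, left or right
- stop_cap_top (a point): centre of the crown of the red mushroom head, moving down with it as it is pressed (it does not turn with it). z points straight out of the slanted panel (the press axis, outwards), x up the slope of the panel, y along the panel to the station's left. The head is a plain round cap 43 mm in diameter: crown at this point, side wall from 6 to 21 mm below it, underside 24 mm below it. White arrows on the crown show the turning direction
- stop_panel (a point): centre of the slanted panel surface under the red head, fixed; same axes as stop_cap_top. The crown stands 44 mm above it when the head is up, 33.5 mm when latched down. A flat yellow disc (62 mm) 1.5 mm proud surrounds it, and nothing else stands on the panel
- stop_press (a joint): how far the red head is pressed into the panel, m: 0 = fully up; the end of its travel is 0.013. The push needed rises from about 2 N at the top to 6 or 7 N at the bottom, where it meets a hard stop. Pressed 0.012 or more (practically to the bottom), it catches by itself and stays at about 0.0105 when let go. It springs up to 0 only when the head is turned to reset and let go
- stop_turn (a joint): turn of the red head, rad, growing clockwise as seen from outside looking at the panel; 0 = rest, end stop at 1.0. A light spring (0.02 to 0.06 Nm) brings it back to 0 in about a second when let go. Latched down, it is set free once it is turned past about 0.7; turning to the end stop is sure. Turned less, it springs back and stays latched. A firm grip keeps it from rising until the fingers open
- switch_box: run switch box, fixed to the bench: a low grey box, 130 (x) x 100 (y) x 46 mm tall, with a blue ball-ended lever on top. Origin: centre of its underside; x points to its back (along which the lever swings), y to its left. A green dot on its top marks the RUN end (front), a white dot the OFF end (back)
- run_lever_tip (a point): centre of the lever's blue ball (26 mm dia.), moving with the lever. The lever is a 10 mm rod; its pivot is on the box's middle line, 68 mm above the bench, and the ball is 85 mm from the pivot. A black block, 70 (x) x 50 (y) mm, round the pivot reaches 72 mm above the bench, the pivot boss 82 mm
- run_lever (a joint): lever angle, rad: 0 = leaning 0.5 rad from upright to the front of the box (RUN), 0.5 = upright, 1.0 = leaning 0.5 rad to the back, against its stop (OFF). It starts at or near RUN, moves with about 1 N at the ball and stays where it is left
- reagent_bottle_mid (a point): bystander: white round reagent bottle with a blue cap, 62 dia x 137 tall (mm); the point is its centre, half-way up. To be left alone
- amber_vial_mid (a point): bystander: small dark amber vial with a white cap, 42 dia x 87 tall, standing between the two control boxes (mm); the point is its centre, half-way up. To be left alone
- tape_roll_mid (a point): bystander: beige roll of tape lying flat, 69 dia x 19 tall, in front of the control boxes (mm); the point is its centre, half-way up. To be left alone
- beaker_mid (a point): bystander: glass beaker, 69 dia x 90 tall (mm); the point is its centre, half-way up. To be left alone
- amber_bottle_mid (a point): bystander: dark amber bottle with a blue cap, 56 dia x 109 tall (mm); the point is its centre, half-way up. To be left alone

How it is judged (in metres and radians):
On the way, in this order (a step that is already met when the one before it is completed fails the run):
1. the red button is latched down and let go, the lever still away from OFF (value of joint stop_press above 0.008 m and value of joint run_lever below 0.5 rad and contact force between each of the fingers, the arm and stop_station below 0.3 N), for 0.2 s.
2. the lever is over at OFF with the red button still latched down (value of joint run_lever above 0.92 rad and value of joint stop_press above 0.008 m), for 0.2 s.
3. the red button is reset: turned, let go and sprung up (value of joint stop_press below 0.0015 m and value of joint run_lever above 0.92 rad and contact force between each of the fingers, the arm and stop_station below 0.3 N), for 0.2 s.
At the end, for the whole second after the job is handed in: The red button is fully up (within 1.5 mm) and turned back to rest (within 0.15 rad), the lever leans to OFF (joint over 0.92 of 1.0 rad) and is still, and the robot touches nothing (all of step 3 and value of joint stop_turn below 0.15 rad and velocity of joint run_lever below 0.05 rad/s).
It fails at once if a bystander is pushed more than 30 mm or tipped over (distance of any of reagent_bottle_mid, amber_vial_mid, tape_roll_mid, beaker_mid, amber_bottle_mid from where it was at the start of the episode above 0.03 m or angle between any of reagent_bottle_mid, amber_vial_mid, tape_roll_mid, beaker_mid, amber_bottle_mid's own z axis and vertical above 0.5 rad).
It also fails if it takes over 58 s, if anything falls off the work surface, if the arm or the gripper's body presses on something with over 40 N, if the wrist force passes 120 N, or if a joint passes its speed limit or range.

## Robot

A 7-joint arm with a two-finger parallel gripper is mounted at the origin on a cart in front of the work surface, level with it; the furniture and walls round the work are solid. World frame = base frame: x ahead of the robot, y to its left, z up, the work surface at z = 0. Lengths are in m, angles in degrees, forces in N, time in s.
With the tool pointing down it reaches from about 0.425 to 0.95 m from the base axis. Payload 16.7 kg.
Tool frame: the origin (TCP) lies midway between the tips of the shut fingers; the grasp point (between the pads) lies 19 mm behind it; x points along the fingers, y is the direction in which the jaws open and shut, and the axes are right-handed (so a half turn about x gives the same grasp; the last joint's range is limited). The gripper opens to 94 mm and grips with 3 to 60 N. Pads are 16 mm wide; open, the fingers measure 119 mm over their backs; the gripper's body (75 mm by 177 mm) begins 78 mm behind the grasp point.
Start: joints at [62.939, 24.414, 4.234, 92.017, -1.954, 63.644, -3.845], TCP at [0.214, -0.64, 0.205] pointing down, gripper open.
Joint ranges: [-163.25, 163.25], [-28.42, 122.38], [-70.27, 78.77], [12.13, 141.07], [-58.53, 238.53], [9.26, 117.41], [-156.51, 156.51]. Speed limits (degrees/s): [108.29, 108.29, 136.94, 136.94, 172.46, 172.46, 172.46].

## Interface

Orientations are given as [roll, pitch, yaw] about the fixed x, y, z axes, in that order (R = Rz(yaw) Ry(pitch) Rx(roll)).
In Python, from station import get_state, eyes, workorder gives the robot as it stands. The module is installed in compiled form; this text tells all that it offers.
- The arm moves only by the tool apply_moves, never from a script. Its argument "plan" is a list that holds one entry, the list of rows, each a list of 7 numbers: the turn, a rotation vector about the tool's x, y, z in rad, then the shift along the tool's x, y, z in mm, then the opening, from 0 (shut) to 1 (fully open). A call has 1 to 10 rows; each row is the pose to reach, as a shift and turn from the pose measured when the call began, along the tool's axes at that moment; what a row does not reach only later rows make up. A row lasts 1/12 s, in which the tool goes at most 41.7 mm and 7.16 degrees, less where a joint would pass 70% of its speed; a pose out of reach is approached as far as the arm can. A call with a gripper value outside its range is refused whole. The fingers move at their own pace and stop on an object; the grip force is fixed at half the most. Time passes only in rows, so rows that repeat a pose let the fingers close. It gives the time, the measured TCP pose, the force and the opening at its end, in the units of the state.
- get_state(): the state, without advancing time (a new reading comes with each control period).
- eyes.camera(name): name is "side" or "top"; returns a dict with "pixels" (400x640x3 uint8, red, green, blue), "fx", "fy", "cx", "cy" (pixels), "pose" (4x4, takes a point from camera to world coordinates). Camera axes: x right, y down, z forward; pixel columns grow to the right and rows downward; lengths in m; the calibration is good to about 2 mm. A picture is of the moment at which its call begins. There is no depth.
- workorder.finish_job(): hands the job in, once; it reports no verdict.
The state is a dict: "time_s": time; "joint_pos": joint angles; "dq": joint speeds; "tau": joint torques, N m; "ee_pos": TCP position; "eef_rot": TCP orientation; "ft_force": force on the tool from outside, world axes, zero at the start; "wrist_torque": the same for the moment, N m; "finger_gap": finger opening in m.
Only numpy, scipy, OpenCV 4.12 (cv2) and the standard library are available. Lean on these libraries where they do the work, as an engineer would, in place of code of your own. Each camera call takes 0.05 s, during which the arm holds its last target.

## Working session

There is one attempt and no reset: what is moved stays moved. The work goes in short steps, Python scripts to look and compute and a tool call to move; the robot and the scene stay as the last step left them, time stands still between calls to the robot, and variables do not carry over. Pictures are saved under pics/ and viewed, and the job is handed in when it is done.

Besides the shell and the picture viewer there is one more tool, called as name([rows], argument=value, ...), one row to a line, values as JSON. apply_moves: Moves the arm, as the interface text tells. Its arguments: {"type":"object","properties":{"plan":{"type":"array"}},"required":["plan"]}

```bash
mkdir -p pics; ls
python3 - <<'E'
from station import get_state, eyes, workorder
import cv2,numpy as np
print(get_state())
for n in("side","top"):
    c=eyes.camera(n); cv2.imwrite(f"pics/{n}0.png",c["pixels"][:,:,::-1]); print(n,c["fx"],c["fy"],c["cx"],c["cy"],np.round(c["pose"],4).tolist())
E
```

```text
pics
{'time_s': 0.0, 'joint_pos': array([62.93816624, 24.44987979,  4.23143315, 92.05028065, -1.95291962,
       63.64211157, -3.84667659]), 'dq': array([-0.074927  ,  0.12340529, -0.02304292,  0.04251808, -0.06405736,
        0.06998806, -0.0487935 ]), 'tau': array([-1.99092268e-03, -9.35834312e+01,  3.66628379e+00, -4.54201734e+01,
       -4.89209185e-02,  2.00908404e-02,  6.53610005e-05]), 'ee_pos': array([ 0.21397332, -0.6397532 ,  0.20478809]), 'eef_rot': array([-85.09345935,  89.92987862, 113.3990621 ]), 'ft_force': array([0.17925354, 0.20924385, 0.36412828]), 'wrist_torque': array([-0.03326654,  0.00669974,  0.00696212]), 'finger_gap': 0.09377616450569777}
side 368.3519937591625 368.3519937591625 314.1058192419056 196.30536718182447 [[0.9017, -0.2715, 0.3366, 0.3372], [-0.4324, -0.5744, 0.695, -0.4156], [0.0046, -0.7722, -0.6353, 0.6654], [0.0, 0.0, 0.0, 1.0]]
top 381.3998035695638 381.3998035695638 324.35826228856865 205.402758286599 [[-0.0285, -0.9878, 0.1531, 0.4788], [-0.9996, 0.0269, -0.012, 0.1784], [0.0078, -0.1534, -0.9881, 0.9894], [0.0, 0.0, 0.0, 1.0]]
```

View pics/side0.png

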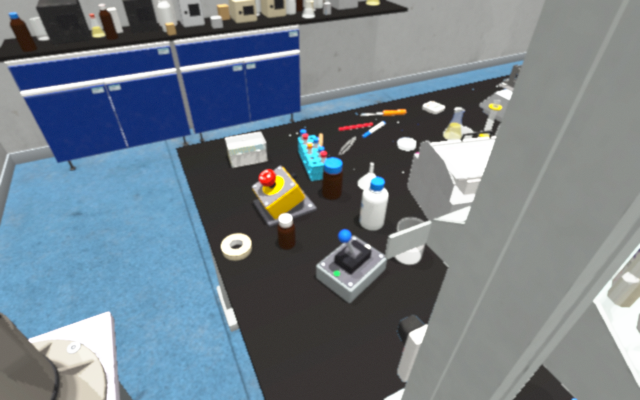

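View pics/top0.png

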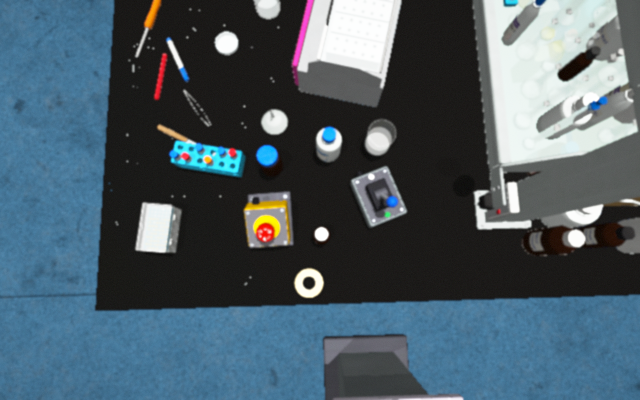

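Run:
```python
import cv2
t=cv2.imread("pics/top0.png");s=cv2.imread("pics/side0.png")
a=cv2.resize(t[130:310,220:420],None,fx=4,fy=3.3333,interpolation=cv2.INTER_CUBIC)
a=cv2.resize(t[140:280,230:420],(760,560),interpolation=cv2.INTER_CUBIC)
b=cv2.resize(s[150:300,220:420],(800,600),interpolation=cv2.INTER_CUBIC)
cv2.imwrite("pics/tz0.png",a);cv2.imwrite("pics/sz0.png",b)
```

```text
(no output)
```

View pics/tz0.png

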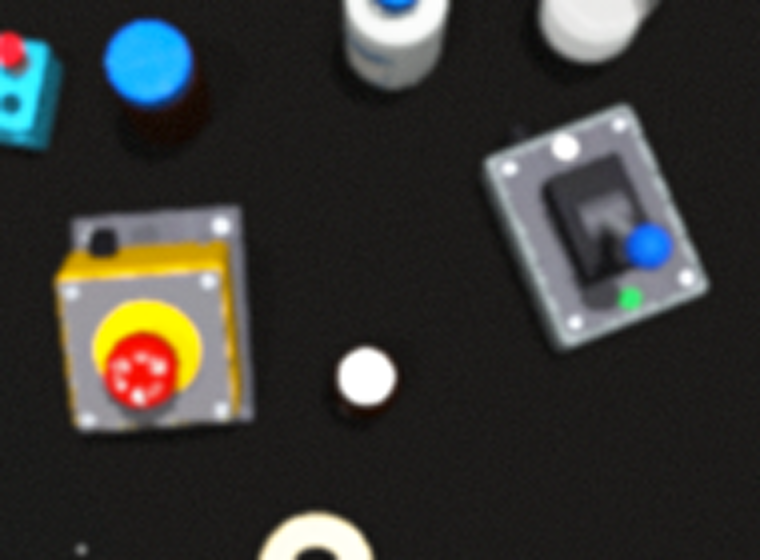

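View pics/sz0.png

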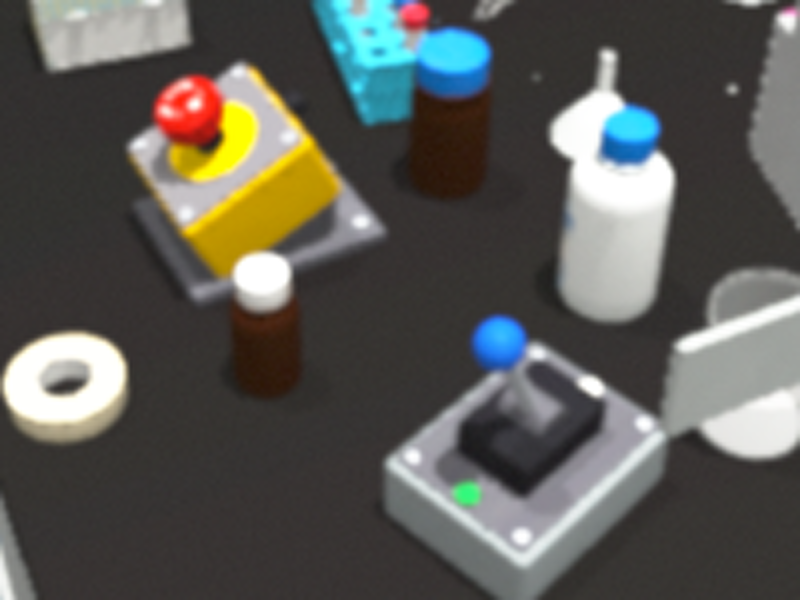

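```bash
cat > h.py <<'E'
import numpy as np,cv2
from station import get_state, eyes, workorder
from scipy.spatial.transform import Rotation as R
def ray(c,p):
    P=np.array(c["pose"]);d=np.array([(p[0]-c["cx"])/c["fx"],(p[1]-c["cy"])/c["fy"],1]);d=P[:3,:3]@d
    return P[:3,3],d/np.linalg.norm(d)
def plane(c,p,z):
    o,d=ray(c,p);return o+d*(z-o[2])/d[2]
def tri(c1,p1,c2,p2):
    o1,d1=ray(c1,p1);o2,d2=ray(c2,p2)
    A=np.stack([d1,-d2],1);s=np.linalg.lstsq(A,o2-o1,rcond=None)[0]
    a=o1+d1*s[0];b=o2+d2*s[1];return (a+b)/2,np.linalg.norm(a-b)*1e3
E
python3 - <<'E'
from h import *
np.set_printoptions(suppress=True,precision=4)
t=eyes.camera("top");s=eyes.camera("side")
def blob(c,lo,hi,box):
    x0,y0,x1,y1=box
    h=cv2.cvtColor(c["pixels"],cv2.COLOR_RGB2HSV)[y0:y1,x0:x1].astype(int);h[...,0]=(h[...,0]+30)%180
    m=cv2.inRange(h.astype(np.uint8),lo,hi)
    n,l,st,ce=cv2.connectedComponentsWithStats(m);i=1+st[1:,4].argmax()
    (cx,cy),r=cv2.minEnclosingCircle(np.argwhere(l==i)[:,::-1].astype(np.float32))
    return ce[i]+[x0,y0],st[i],(cx+x0,cy+y0,r)
tz=lambda x,y:(230+x/4-.375,140+y/4-.375)
sz=lambda x,y:(220+x/4-.375,150+y/4-.375)
T=[(72,291),(208,282),(222,411),(87,420)];S=[(141,146),(240,70),(290,137),(186,214)]
# order: BL,BR,FR,FL in top (image left=+y)
S=[(240,70),(290,137),(186,214),(141,146)]
P=[]
for a,b in zip(T,S):
    p,e=tri(t,tz(*a),s,sz(*b));P.append(p);print("screw",p,e)
P=np.array(P);c=P.mean(0);print("panel c",c)
u,_,v=np.linalg.svd(P-c);n=v[2]*np.sign(v[2][2]);print("n",n,"tilt",np.degrees(np.arccos(n[2])),"front yaw",np.degrees(np.arctan2(n[1],n[0])))
xa=(P[0]+P[1]-P[2]-P[3]);print("x up slope yaw",np.degrees(np.arctan2(xa[1],xa[0])), xa/np.linalg.norm(xa))
ya=(P[0]+P[3]-P[1]-P[2]);print("y yaw",np.degrees(np.arctan2(ya[1],ya[0]))-90)
for nm,lo,hi,bt,bs in [("red",(20,150,90),(38,255,255),(245,210,290,250),(250,160,290,195)),("blueball",(125,140,60),(150,255,255),(380,190,405,215),(330,225,360,250))]:
    a=blob(t,lo,hi,bt);b=blob(s,lo,hi,bs);print(nm,a,b)
    print(tri(t,a[0],s,b[0]),tri(t,a[2][:2],s,b[2][:2]))
for nm,q,r in [("green",(630,298),(467,494)),("white",(565,148),(591,386))]:
    print(nm,plane(t,tz(*q),.046),plane(s,sz(*r),.046))
for nm,q in [("c1",(625,105)),("c2",(486,160)),("c3",(708,288)),("c4",(562,348))]: print(nm,plane(t,tz(*q),.046))
print("vial cap",plane(t,tz(366,377),.087),"amber bottle",plane(t,tz(148,62),.109),"white bottle cap",plane(t,tz(395,-18),.137))
print("tape",plane(t,tz(316,572),.019))
E
```

```text
screw [0.6045 0.3475 0.104 ] 0.11096427133536291
screw [0.6074 0.2683 0.1022] 0.9512821062953019
screw [0.5339 0.2641 0.0687] 0.5149665563869377
screw [0.5312 0.3456 0.0659] 0.14764272329819167
panel c [0.5692 0.3064 0.0852]
n [-0.4386 -0.0094  0.8986] tilt 26.022040547639904 front yaw -178.77870803836768
x up slope yaw 2.3865621133725923 [0.898  0.0374 0.4384]
y yaw 1.9733533733175364
red (array([265.0693, 232.1535]), array([ 11,  14,  18,  18, 202], dtype=int32), (264.7857151031494, 232.5, 9.13458251953125)) (array([267.3889, 177.9222]), array([  8,   9,  18,  17, 180], dtype=int32), (266.8999996185303, 177.20000076293945, 9.167978286743164))
(array([0.556 , 0.3059, 0.1117]), np.float64(0.6336917835475522)) (array([0.555 , 0.3062, 0.1141]), np.float64(0.6437230985876774))
blueball (array([391.4953, 201.1776]), array([  6,   6,  12,  11, 107], dtype=int32), (391.5722894668579, 201.30722904205322, 5.897841453552246)) (array([344.2133, 235.0533]), array([  8,   4,  14,  13, 150], dtype=int32), (344.5, 235.5, 7.106435298919678))
(array([0.614 , 0.0177, 0.1474]), np.float64(1.5615956680774206)) (array([0.6142, 0.0173, 0.1464]), np.float64(0.9854094603777941))
green [0.5987 0.0108 0.046 ] [0.5974 0.0116 0.046 ]
white [0.6956 0.0469 0.046 ] [0.6977 0.0494 0.046 ]
c1 [0.7226 0.0073 0.046 ]
c2 [0.6892 0.0973 0.046 ]
c3 [ 0.6037 -0.0384  0.046 ]
c4 [0.5686 0.0548 0.046 ]
vial cap [0.5507 0.177  0.087 ] amber bottle [0.7402 0.3017 0.109 ] white bottle cap [0.7762 0.1539 0.137 ]
tape [0.4353 0.2114 0.019 ]
```

```bash
cat >> h.py <<'E'
yaw_s=np.radians(2.0);ti=np.radians(25)
n=np.array([-np.sin(ti)*np.cos(yaw_s),-np.sin(ti)*np.sin(yaw_s),np.cos(ti)])
pc=np.array([.5692,.3062,.0853])
def tool(x,y):
    x=x/np.linalg.norm(x);y=y-x*(x@y);y/=np.linalg.norm(y);return np.stack([x,y,np.cross(x,y)],1)
def cur():
    st=get_state();return np.array(st["ee_pos"]),R.from_euler("xyz",st["eef_rot"],degrees=True).as_matrix(),st
def delta(p,M):
    p0,M0,st=cur()
    r=R.from_matrix(M0.T@M).as_rotvec();d=M0.T@(np.array(p)-p0)*1e3
    return np.round(r,3),np.round(d,1)
E
python3 - <<'E'
from h import *
np.set_printoptions(suppress=True,precision=3)
p,M,st=cur();print(M)
c=eyes.camera("top")
for q in [(475,190),(520,230),(480,225),(640,250),(520,250),(325,338),(405,338),(500,150),(100,308),(639,295)]: print(q,plane(c,q,0),plane(c,q,.25))
E
```

```text
[[-0.     0.317 -0.948]
 [ 0.001 -0.948 -0.317]
 [-1.    -0.001  0.   ]]
(475, 190) [ 0.663 -0.234  0.   ] [ 0.616 -0.13   0.25 ]
(520, 230) [ 0.553 -0.342 -0.   ] [ 0.534 -0.211  0.25 ]
(480, 225) [ 0.569 -0.239  0.   ] [ 0.546 -0.133  0.25 ]
(640, 250) [ 0.493 -0.649 -0.   ] [ 0.489 -0.44   0.25 ]
(520, 250) [ 0.502 -0.337  0.   ] [ 0.496 -0.207  0.25 ]
(325, 338) [0.298 0.174 0.   ] [0.344 0.175 0.25 ]
(405, 338) [ 0.292 -0.025  0.   ] [0.339 0.026 0.25 ]
(500, 150) [ 0.77  -0.311  0.   ] [ 0.697 -0.188  0.25 ]
(100, 308) [ 0.387  0.736 -0.   ] [0.41  0.595 0.25 ]
(639, 295) [ 0.379 -0.629  0.   ] [ 0.404 -0.425  0.25 ]
```

Run:
```python
import cv2
t=cv2.imread("pics/top0.png")
cv2.imwrite("pics/tz1.png",cv2.resize(t[150:400,440:640],(480,600)))
```

```text
(no output)
```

View pics/tz1.png

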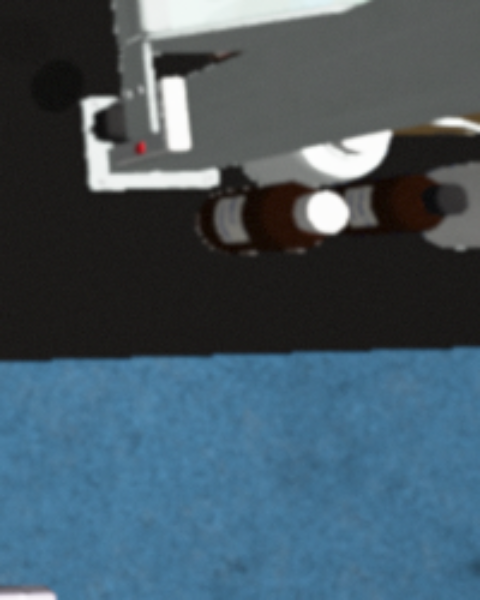

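```bash
cat >> h.py <<'E'
def down(az):
    a=np.radians(az);return tool(np.array([0,0,-1.]),np.array([np.cos(a),np.sin(a),0]))
def btn(az):
    a=np.radians(az);return tool(-n,np.array([np.cos(a),np.sin(a),0]))
E
python3 - <<'E'
from h import *
print(delta([.32,-.40,.30],down(-45)))
E
```

```text
(array([-0.463, -0.   ,  0.001]), array([ -94.7, -194. , -176.6]))
```

apply_moves([
  [[-0.12,0,0,-24,-50,-45,0],[-0.23,0,0,-48,-97,-88,0],[-0.35,0,0,-71,-145,-132,0],[-0.46,0,0,-95,-194,-177,0],[-0.46,0,0,-95,-194,-177,0],[-0.46,0,0,-95,-194,-177,0],[-0.46,0,0,-95,-194,-177,0],[-0.46,0,0,-95,-194,-177,0],[-0.46,0,0,-95,-194,-177,0]],
])

```text
time_s: 1.0
ee_pos: [0.3213, -0.399, 0.3012]
eef_rot: [93.6, 89.9, -41.4]
ft_force: [-0.8, -0.5, -0.8]
finger_gap: 0.0375
```

Run:
```python
from h import *
print(get_state()["joint_pos"].round(1))
print(delta([.44,-.12,.30],down(-12)))
```

```text
[ 51.1   4.9  -7.7 105.2   0.7  69.9  -1.8]
(array([-0.576,  0.   , -0.001]), array([   1.1, -113.3, -281.2]))
```

apply_moves([
  [[-0.1,0,0,0,-16,-40,0],[-0.2,0,0,0,-32,-80,0],[-0.3,0,0,0,-48,-120,0],[-0.4,0,0,0,-64,-160,0],[-0.5,0,0,0,-81,-200,0],[-0.58,0,0,0,-97,-240,0],[-0.58,0,0,0,-113,-281,0],[-0.58,0,0,0,-113,-281,0],[-0.58,0,0,0,-113,-281,0]],
])

```text
time_s: 1.75
ee_pos: [0.4412, -0.1181, 0.3007]
eef_rot: [106.7, 90.0, 5.1]
ft_force: [0.5, -0.5, -0.1]
finger_gap: 0.0007
```

Run:
```python
from h import *
print(get_state()["joint_pos"].round(1))
print(delta([.47,.20,.28],btn(20)))
```

```text
[ 3.330e+01  3.000e-01 -2.620e+01  1.102e+02  1.000e-01  6.950e+01
 -4.400e+00]
(array([-0.572, -0.024,  0.441]), array([  20.7,  -35.5, -317.4]))
```

apply_moves([
  [[-0.07,0,0.05,2,-5,-40,0],[-0.14,0,0.11,5,-9,-80,0],[-0.21,-0.01,0.16,8,-13,-120,0],[-0.29,-0.01,0.22,10,-18,-160,0],[-0.36,-0.01,0.27,13,-22,-200,0],[-0.43,-0.02,0.33,15,-27,-240,0],[-0.5,-0.02,0.39,18,-31,-280,0],[-0.57,-0.02,0.44,20,-36,-317,0],[-0.57,-0.02,0.44,20,-36,-317,0],[-0.57,-0.02,0.44,20,-36,-317,0]],
])

```text
time_s: 2.58
ee_pos: [0.4695, 0.1994, 0.2803]
eef_rot: [70.7, 65.1, 2.4]
ft_force: [0.8, -0.8, -0.1]
finger_gap: 0.0002
```

Run:
```python
from h import *
print(get_state()["joint_pos"].round(1))
print(delta(pc+.084*n,btn(20)))
t=eyes.camera("top");cv2.imwrite("pics/t2.png",t["pixels"][:,:,::-1])
```

```text
[ 17.8  -7.8 -52.3 122.2  10.6  42.  -20.3]
(array([-0.001, -0.004,  0.001]), array([136.7,  45.4, -93. ]))
```

View pics/t2.png

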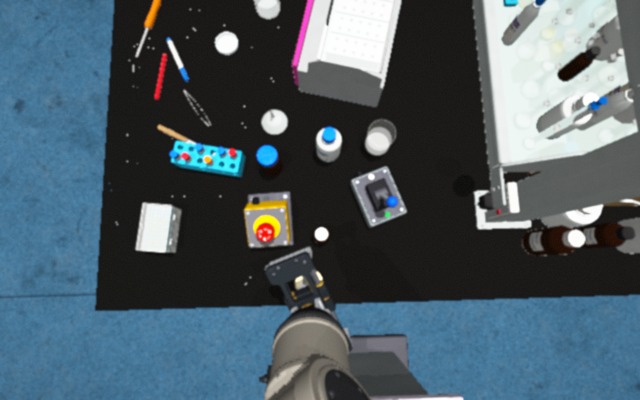

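apply_moves([
  [[0,0,0,30,15,-31,0],[0,0,0,60,30,-62,0],[0,0,0,90,45,-93,0],[0,0,0,110,45,-93,0],[0,0,0,137,45,-93,0],[0,0,0,137,45,-93,0],[0,0,0,137,45,-93,0]],
])

```text
time_s: 3.22
ee_pos: [0.534, 0.3013, 0.1572]
eef_rot: [70.5, 65.5, 1.9]
ft_force: [-0.9, -0.3, 0.8]
finger_gap: 0.0006
```

Run:
```python
from h import *
print(get_state()["joint_pos"].round(1))
print(delta(pc+.044*n,btn(20)))
for k in("top","side"):
  t=eyes.camera(k);im=t["pixels"][:,:,::-1]
  im=im[170:310,220:380] if k=="top" else im[110:250,210:370]
  cv2.imwrite(f"pics/{k}3.png",cv2.resize(im,(640,560)))
```

```text
[  2.7  20.6 -56.2 118.1  53.2  45.3 -65.2]
(array([-0.005, -0.003,  0.009]), array([36.1,  3.1, -2.9]))
```

View pics/top3.png

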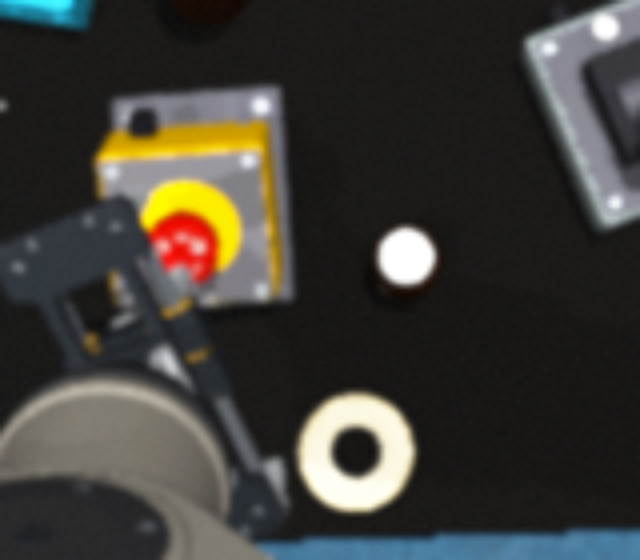

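View pics/side3.png

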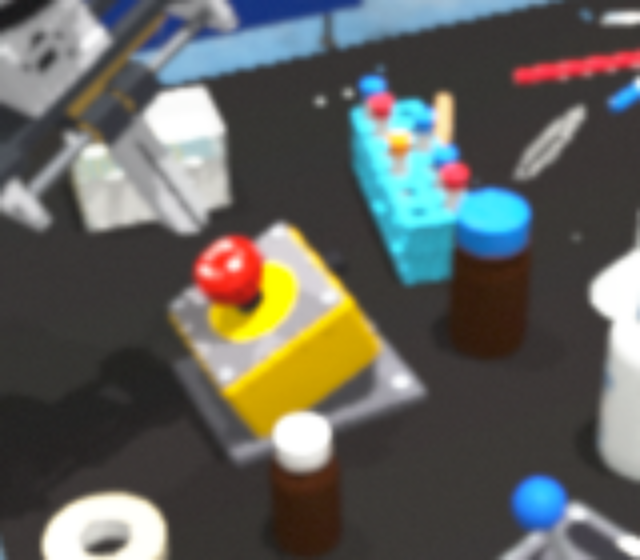

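apply_moves([
  [[0,0,0.01,15,3,-3,0],[0,0,0.01,28,3,-3,0],[0,0,0.01,34,3,-3,0],[0,0,0.01,38,3,-3,0],[0,0,0.01,42,3,-3,0],[0,0,0.01,45,3,-3,0],[0,0,0.01,45,3,-3,0]],
])

```text
time_s: 3.9
ee_pos: [0.5557, 0.3062, 0.1223]
eef_rot: [71.1, 64.5, 2.5]
ft_force: [1.4, -2.0, 3.0]
finger_gap: 0.0002
```

Run:
```python
from h import *
p,M,st=cur();print("height above panel",(p-pc)@n*1e3, "f along n",st["ft_force"]@n)
print(delta(pc+.031*n,btn(20)))
```

```text
height above panel 39.18563250143084 f along n 2.1338741988752195
(array([-0.006, -0.001, -0.009]), array([ 8.2, -3.4, -0.6]))
```

apply_moves([
  [[0,0,0,4,-2,0,0],[0,0,0,7,-2,0,0],[0,0,0,9,-2,0,0],[0,0,0,11,-2,0,0],[0,0,0,13,-2,0,0],[0,0,0,13,-2,0,0]],
])

```text
time_s: 4.4
ee_pos: [0.56, 0.3075, 0.1132]
eef_rot: [71.1, 64.2, 2.6]
ft_force: [-27.9, -13.5, 55.6]
finger_gap: 0.0009
```

Run:
```python
from h import *
p,M,st=cur();print("height above panel",(p-pc)@n*1e3, "f",st["ft_force"],st["ft_force"]@n)
```

```text
height above panel 29.13912981074662 f [-27.8682235  -13.49621006  55.5674374 ] 62.33070461217415
```

Hard stop reached (62 N). Back off.

apply_moves([
  [[0,0,0,-8,0,0,0],[0,0,0,-25,0,0,0],[0,0,0,-50,0,0,0],[0,0,0,-70,0,0,0],[0,0,0,-70,0,0,0],[0,0,0,-70,0,0,0]],
])

```text
time_s: 4.9
ee_pos: [0.5299, 0.3063, 0.1775]
eef_rot: [71.1, 64.1, 2.6]
ft_force: [1.1, 0.3, 0.3]
finger_gap: 0.0006
```

Run:
```python
from h import *
p,M,st=cur();print("height above panel",(p-pc)@n*1e3, "f",st["ft_force"],st["joint_pos"].round(1))
for k in("top","side"):
  t=eyes.camera(k);im=t["pixels"][:,:,::-1]
  im=im[170:310,220:380] if k=="top" else im[110:250,210:370]
  cv2.imwrite(f"pics/{k}4.png",cv2.resize(im,(640,560)))
```

```text
height above panel 100.19500012857556 f [1.05562491 0.32589406 0.33397096] [  3.1  18.3 -57.3 118.1  52.   45.4 -64.8]
```

View pics/side4.png

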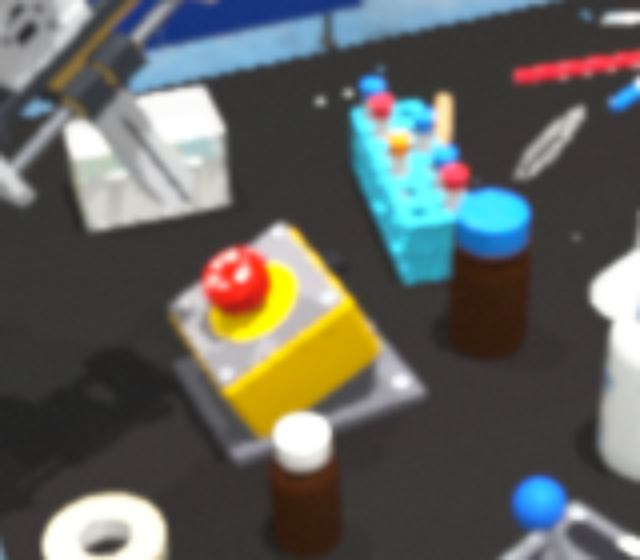

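View pics/top4.png

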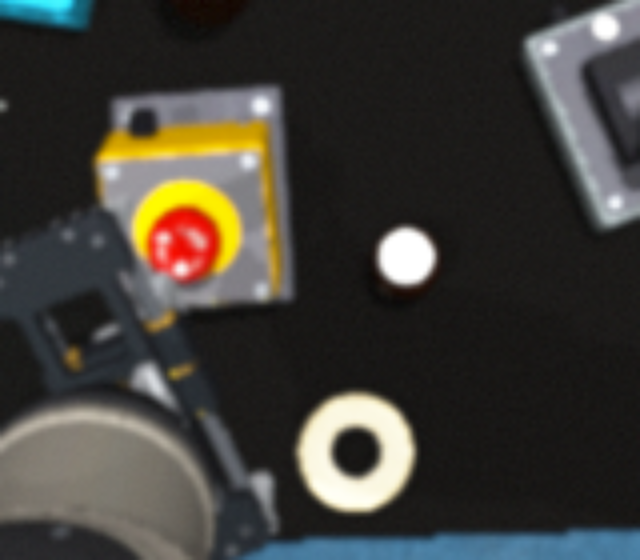

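```bash
cat >> h.py <<'E'
pv=np.array([.6465,.030,.068]);dd=np.array([np.cos(np.radians(20.5)),np.sin(np.radians(20.5)),0])
E
python3 - <<'E'
from h import *
print(delta([.50,.25,.26],down(10)))
E
```

```text
(array([ 0.197,  0.103, -0.438]), array([-89.8, -10.5,  53.8]))
```

apply_moves([
  [[0,0,0,-40,0,20,0],[0.04,0.02,-0.09,-80,-6,45,0],[0.08,0.04,-0.18,-90,-10,54,0],[0.12,0.06,-0.27,-90,-10,54,0],[0.16,0.08,-0.36,-90,-10,54,0],[0.2,0.1,-0.44,-90,-10,54,0],[0.2,0.1,-0.44,-90,-10,54,0]],
])

```text
time_s: 5.58
ee_pos: [0.5029, 0.2481, 0.2586]
eef_rot: [-92.7, 89.5, -173.3]
ft_force: [0.2, -0.9, -0.8]
finger_gap: 0.0008
```

Run:
```python
from h import *
print(get_state()["joint_pos"].round(1))
print(delta(pv-.09*dd+[0,0,.19],down(20.5)))
```

```text
[ 16.4  21.2 -61.4 100.2  19.3  70.8 -40.7]
(array([-0.195, -0.001,  0.009]), array([  0.4,  18. , 256. ]))
```

apply_moves([
  [[-0.04,0,0,0,3,36,0],[-0.08,0,0,0,6,73,0],[-0.12,0,0,0,8,110,0],[-0.16,0,0,0,10,147,0],[-0.195,0,0,0,13,184,0],[-0.195,0,0,0,16,221,0],[-0.195,0,0,0,18,256,0],[-0.195,0,0,0,18,256,0]],
])

```text
time_s: 6.25
ee_pos: [0.5631, -0.0093, 0.2565]
eef_rot: [-95.0, 89.4, -164.9]
ft_force: [-0.6, 0.2, -0.2]
finger_gap: 0.0006
```

Run:
```python
from h import *
print(get_state()["joint_pos"].round(1))
print(delta(pv-.09*dd+[0,0,.054],down(20.5)))
for k in("top","side"):
  t=eyes.camera(k);im=t["pixels"][:,:,::-1]
  im=im[130:270,300:460] if k=="top" else im[180:320,260:420]
  cv2.imwrite(f"pics/{k}5.png",cv2.resize(im,(640,560)))
```

```text
[ 42.8  21.6 -60.9 100.   19.8  70.9  -3.2]
(array([-0.007, -0.001,  0.011]), array([134.5,   3.3,  -7.5]))
```

View pics/side5.png

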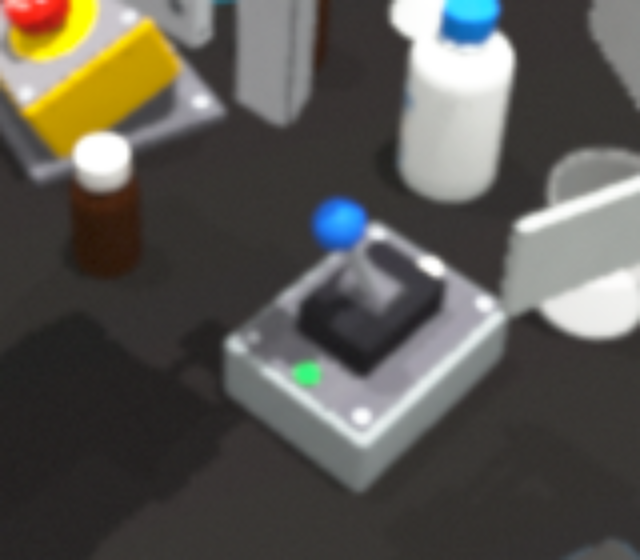

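View pics/top5.png

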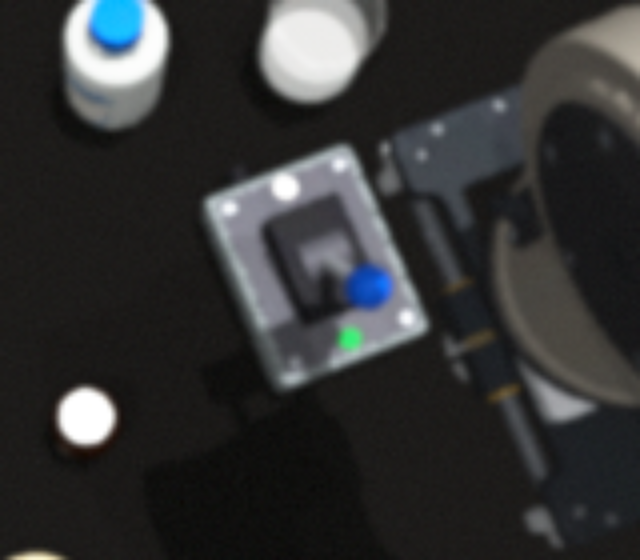

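apply_moves([
  [[0,0,0.01,40,3,-7,0],[0,0,0.01,75,3,-7,0],[0,0,0.01,105,3,-7,0],[0,0,0.01,125,3,-7,0],[0,0,0.01,134,3,-7,0],[0,0,0.01,134,3,-7,0]],
])

```text
time_s: 6.85
ee_pos: [0.5598, 0.0059, 0.1215]
eef_rot: [-153.8, 89.7, 136.7]
ft_force: [-0.1, -1.2, 0.3]
finger_gap: 0.0007
```

Run:
```python
from h import *
p,M,st=cur();print(st["joint_pos"].round(1),"s",(p-pv)@dd,"lat",(p-pv)@np.cross([0,0,1],dd))
print(delta(pv+.0*dd+[0,0,.054],down(20.5)))
for k in("top","side"):
  t=eyes.camera(k);im=t["pixels"][:,:,::-1]
  im=im[130:270,300:460] if k=="top" else im[180:320,260:420]
  cv2.imwrite(f"pics/{k}6.png",cv2.resize(im,(640,560)))
```

```text
[ 36.7  29.2 -56.1 108.8  28.5  57.4 -11.5] s -0.08966165981426874 lat 0.007799057133832419
(array([ 0.   , -0.004,  0.002]), array([-0.7, 89.7,  7.8]))
```

View pics/side6.png

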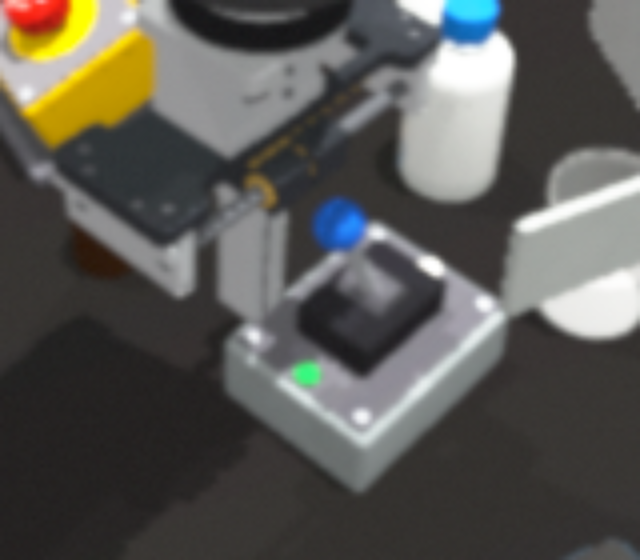

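apply_moves([
  [[0,0,0,0,10,7,0],[0,0,0,0,25,7,0],[0,0,0,0,40,7,0],[0,0,0,0,55,7,0],[0,0,0,0,68,7,0],[0,0,0,0,80,7,0],[0,0,0,0,90,7,0],[0,0,0,0,98,7,0],[0,0,0,0,98,7,0]],
])

```text
time_s: 7.7
ee_pos: [0.657, 0.0342, 0.125]
eef_rot: [134.5, 89.8, 65.0]
ft_force: [-0.7, 0.4, -0.6]
finger_gap: 0.0005
```

Run:
```python
from h import *
p,M,st=cur();print(st["joint_pos"].round(1),"s",(p-pv)@dd,"lat",(p-pv)@np.cross([0,0,1],dd),st["ft_force"])
print(delta(pv+.02*dd+[0,0,.054],down(20.5)))
for k in("top","side"):
  t=eyes.camera(k);im=t["pixels"][:,:,::-1]
  im=im[130:270,300:460] if k=="top" else im[180:320,260:420]
  cv2.imwrite(f"pics/{k}7.png",cv2.resize(im,(640,560)))
```

```text
[ 28.2  36.8 -52.5  96.1  31.9  63.2 -13.1] s 0.011350061167392515 lat 0.0002633713498824148 [-0.67079166  0.44287617 -0.59591482]
(array([-0.   , -0.003, -0.003]), array([3.1, 8.6, 0.3]))
```

View pics/side7.png

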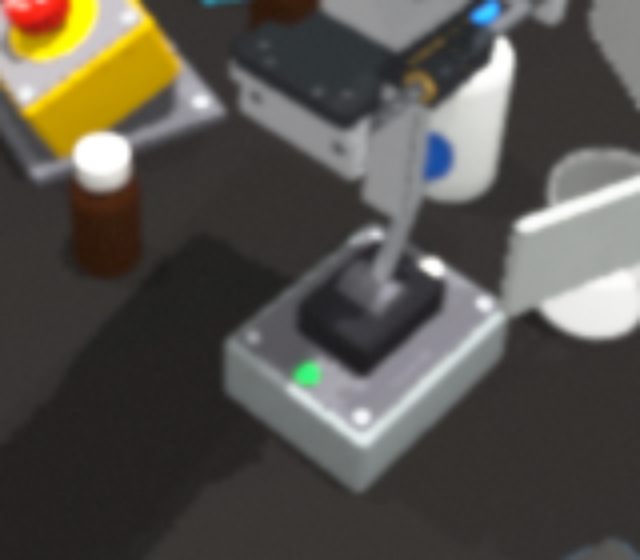

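apply_moves([
  [[0,0,0,2,4,0,0],[0,0,0,3,7,0,0],[0,0,0,3,10,0,0],[0,0,0,3,10,0,0],[0,0,0,3,10,0,0]],
])

```text
time_s: 8.22
ee_pos: [0.6618, 0.0355, 0.1211]
eef_rot: [-105.5, 89.7, -175.0]
ft_force: [-23.2, -8.0, 16.1]
finger_gap: 0.0005
```

Run:
```python
from h import *
p,M,st=cur();print("s",(p-pv)@dd,"lat",(p-pv)@np.cross([0,0,1],dd),st["ft_force"],st["ft_force"]@dd)
```

```text
s 0.016305864965431394 lat -0.0002045728104340715 [-23.19543917  -7.96011485  16.09585196] -24.514213759467946
```

apply_moves([
  [[0,0,0,0,-10,0,0],[0,0,0,0,-40,0,0],[0,0,0,-20,-75,0,0],[0,0,0,-60,-90,0,0],[0,0,0,-100,-90,0,0],[0,0,0,-135,-90,0,0],[0,0,0,-135,-90,0,0],[0,0,0,-135,-90,0,0]],
])

```text
time_s: 8.88
ee_pos: [0.5792, 0.004, 0.2586]
eef_rot: [-79.0, 89.8, -148.6]
ft_force: [0.9, -1.0, -0.5]
finger_gap: 0.0004
```

Run:
```python
from h import *
print(get_state()["joint_pos"].round(1))
print(delta([.50,.25,.26],down(29)))
for k in("top","side"):
  t=eyes.camera(k);im=t["pixels"][:,:,::-1]
  im=im[130:270,220:420] if k=="top" else im[150:300,240:420]
  cv2.imwrite(f"pics/{k}8.png",cv2.resize(im,None,fx=4,fy=4))
```

```text
[ 40.3  22.9 -60.4  98.2  20.9  71.4  -4.6]
(array([-0.15 ,  0.   ,  0.003]), array([  -1.6,   11.6, -258.2]))
```

View pics/side8.png

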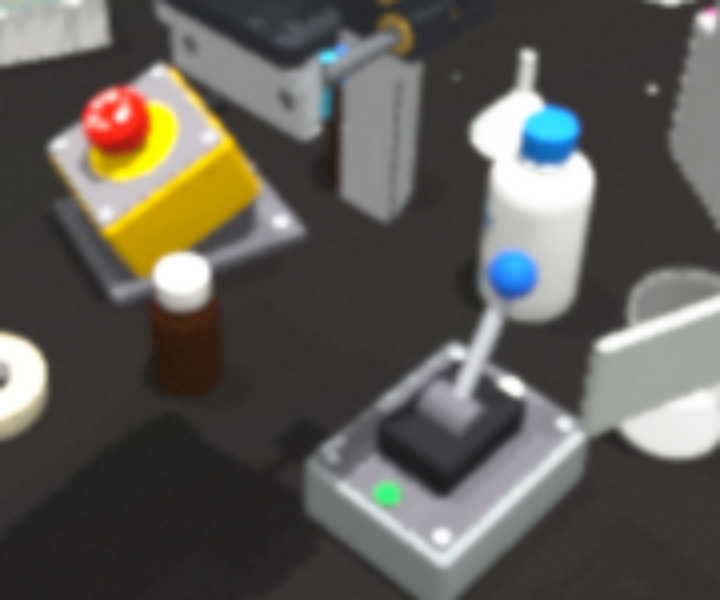

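View pics/top8.png

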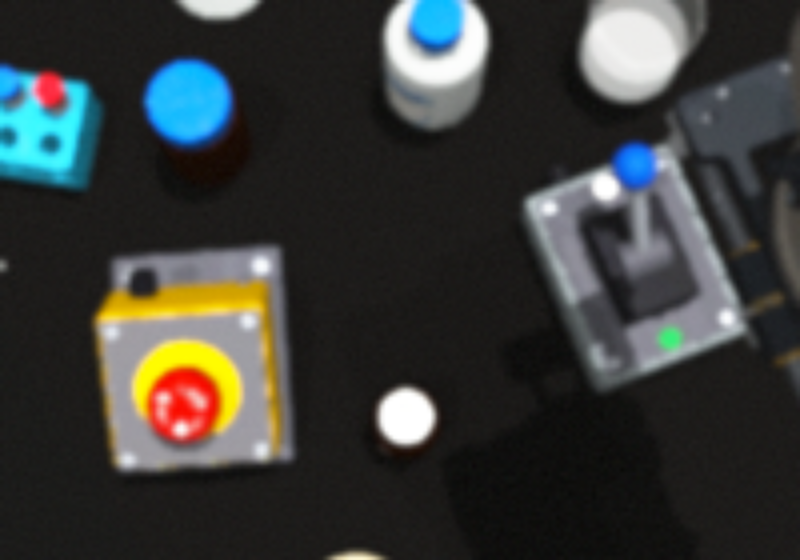

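Run:
```python
from h import *
t=eyes.camera("top");s=eyes.camera("side")
a,e=tri(t,(220+635/4-.4,130+165/4-.4),s,(240+514/4-.4,150+274/4-.4));print(a,e,"s",(a-pv)@dd)
b,e=tri(t,(220+183/4-.4,130+404/4-.4),s,(240+116/4-.4,150+119/4-.4));print(b,e,"head, rel panel",b-pc,(b-pc)@n, (b-pc)-n*((b-pc)@n))
```

```text
[0.68551134 0.04308161 0.14317248] 1.652749169389395 s 0.04112211373095102
[0.55950204 0.3062429  0.10601214] 1.8117852026706365 head, rel panel [-9.69796169e-03  4.28983190e-05  2.07121382e-02] 0.022866978386851117 [-3.98460839e-05  3.80167148e-04 -1.23824122e-05]
```

apply_moves([
  [[-0.03,0,0,0,2,-37,1],[-0.06,0,0,0,4,-74,1],[-0.09,0,0,0,5,-111,1],[-0.12,0,0,0,7,-148,1],[-0.15,0,0,0,9,-185,1],[-0.15,0,0,0,10,-222,1],[-0.15,0,0,0,12,-258,1],[-0.15,0,0,0,12,-258,1]],
])

```text
time_s: 9.75
ee_pos: [0.495, 0.2569, 0.2558]
eef_rot: [-131.5, 89.5, 168.1]
ft_force: [-1.1, -0.3, 0.3]
finger_gap: 0.0503
```

Run:
```python
from h import *
print(get_state()["joint_pos"].round(1))
print(delta(pc+.11*n,btn(50)))
```

```text
[ 17.7  22.3 -64.8 100.7  20.9  70.9 -23. ]
(array([-0.399, -0.285,  0.346]), array([ 70.6,  48.2, -27.4]))
```

apply_moves([
  [[-0.06,-0.04,0.05,10,7,-4,1],[-0.12,-0.09,0.1,20,14,-8,1],[-0.18,-0.13,0.16,30,21,-12,1],[-0.24,-0.17,0.21,40,28,-16,1],[-0.3,-0.21,0.26,52,36,-20,1],[-0.36,-0.25,0.31,62,43,-24,1],[-0.4,-0.285,0.345,70,48,-27,1],[-0.4,-0.285,0.345,70,48,-27,1],[-0.4,-0.285,0.345,70,48,-27,1]],
])

```text
time_s: 10.5
ee_pos: [0.5218, 0.3042, 0.1847]
eef_rot: [39.0, 65.2, 1.8]
ft_force: [0.1, 0.3, 0.6]
finger_gap: 0.0941
```

Run:
```python
from h import *
print(get_state()["joint_pos"].round(1))
print(delta(pc+.06*n,btn(50)))
```

```text
[  6.1  18.4 -60.9 117.6  50.3  47.4 -31.8]
(array([ 0.002, -0.002,  0.003]), array([50.2,  1.1,  0.6]))
```

apply_moves([
  [[0,0,0,20,1,1,1],[0,0,0,40,1,1,1],[0,0,0,50,1,1,1],[0,0,0,50,1,1,1],[0,0,0,50,1,1,1]],
])

```text
time_s: 10.92
ee_pos: [0.5442, 0.3048, 0.1399]
eef_rot: [39.1, 65.3, 1.8]
ft_force: [-1.1, 0.2, 0.2]
finger_gap: 0.0942
```

Run:
```python
from h import *
print(get_state()["joint_pos"].round(1))
print(delta(pc+.009*n,btn(50)))
for k in("top","side"):
  t=eyes.camera(k);im=t["pixels"][:,:,::-1]
  im=im[170:310,220:380] if k=="top" else im[110:250,210:370]
  cv2.imwrite(f"pics/{k}9.png",cv2.resize(im,(640,560)))
```

```text
[  2.5  23.8 -56.6 117.8  57.8  45.9 -37.2]
(array([-0.   , -0.004,  0.005]), array([51.1,  0.3, -0.4]))
```

View pics/side9.png

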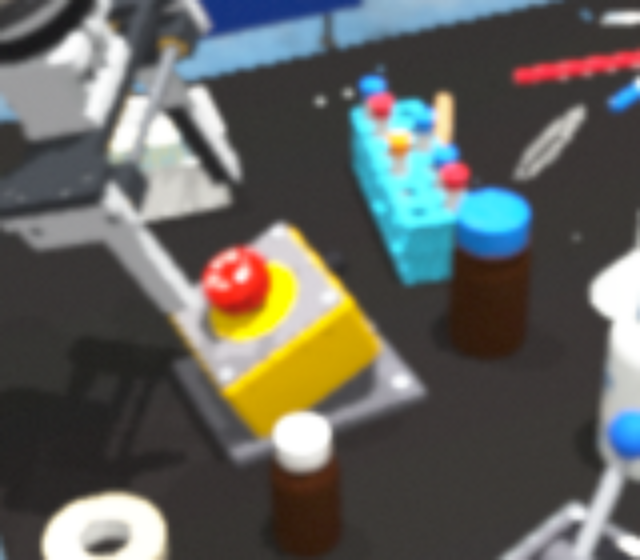

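View pics/top9.png

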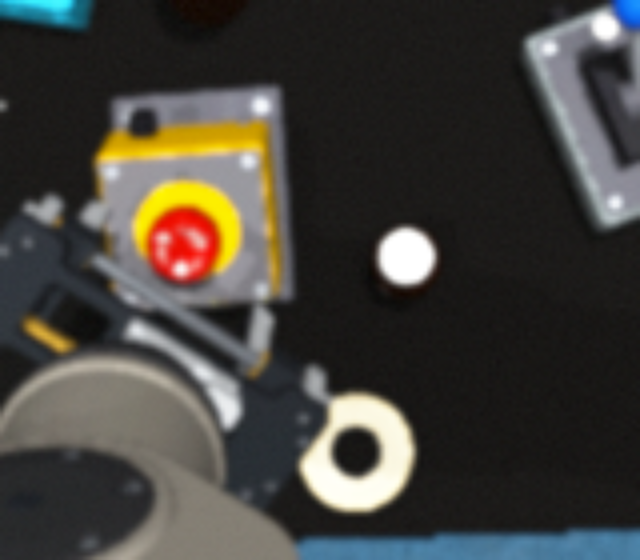

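apply_moves([
  [[0,0,0,15,0,0,1],[0,0,0,28,0,0,1],[0,0,0,38,0,0,1],[0,0,0,45,0,0,1],[0,0,0,49,0,0,1],[0,0,0,49,0,0,1],[0,0,0,49,0,0,1]],
])

```text
time_s: 11.6
ee_pos: [0.5647, 0.3061, 0.0969]
eef_rot: [39.1, 65.2, 1.9]
ft_force: [0.1, 0.4, -0.1]
finger_gap: 0.0941
```

Run:
```python
from h import *
p,M,st=cur();print(st["joint_pos"].round(1),(p-pc)@n)
print(delta(pc+.010*n,btn(50)))
for k in("top","side"):
  t=eyes.camera(k);im=t["pixels"][:,:,::-1]
  im=im[170:310,220:380] if k=="top" else im[110:250,210:370]
  cv2.imwrite(f"pics/{k}10.png",cv2.resize(im,(640,560)))
```

```text
[ -0.5  28.7 -52.6 117.7  64.8  44.3 -42.2] 0.012374377014392384
(array([ 0.   , -0.002,  0.003]), array([ 2.4, -0.6, -0.6]))
```

View pics/side10.png

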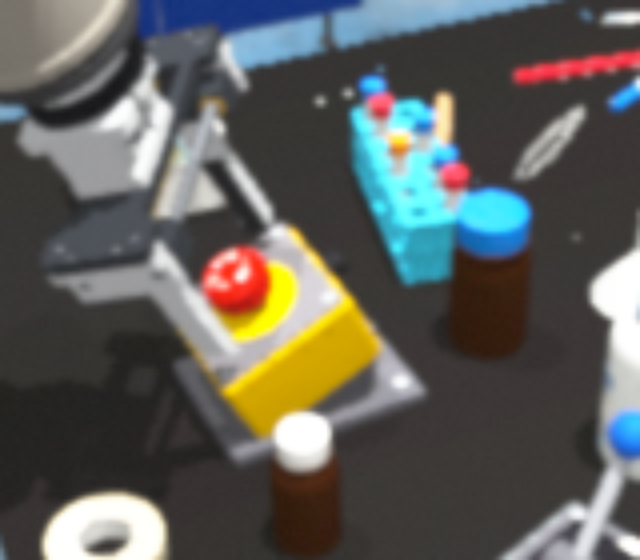

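apply_moves([
  [[0,0,0,1,0,0,0],[0,0,0,1,0,0,0],[0,0,0,1,0,0,0],[0,0,0,1,0,0,0],[0,0,0,1,0,0,0],[0,0,0,1,0,0,0],[0,0,0,1,0,0,0],[0,0,0,1,0,0,0],[0,0,0,1,0,0,0]],
])

```text
time_s: 12.45
ee_pos: [0.565, 0.3059, 0.096]
eef_rot: [39.1, 65.2, 1.9]
ft_force: [-2.7, -2.3, 1.6]
finger_gap: 0.0415
```

apply_moves([
  [[0.1,0,0,0,0,0,0],[0.2,0,0,0,0,0,0],[0.3,0,0,0,0,0,0],[0.4,0,0,0,0,0,0],[0.5,0,0,0,0,0,0],[0.6,0,0,0,0,0,0],[0.7,0,0,0,0,0,0],[0.8,0,0,0,0,0,0],[0.8,0,0,0,0,0,0]],
])

```text
time_s: 13.2
ee_pos: [0.565, 0.3059, 0.0963]
eef_rot: [85.2, 65.2, 1.8]
ft_force: [-2.6, -2.2, 3.4]
finger_gap: 0.0418
```

Run:
```python
from h import *
p,M,st=cur();print(st["joint_pos"].round(1),(p-pc)@n,st["ft_force"],"torque n",st["wrist_torque"]@n,st["wrist_torque"])
print("turned",-delta(p,btn(50))[0], delta(pc+.011*n,btn(50))[1])
for k in("top","side"):
  t=eyes.camera(k);im=t["pixels"][:,:,::-1]
  im=im[170:310,220:380] if k=="top" else im[110:250,210:370]
  cv2.imwrite(f"pics/{k}11.png",cv2.resize(im,(640,560)))
```

```text
[ -4.6  26.7 -47.1 117.9  62.4  41.5 -87. ] 0.01170653769228707 [-2.59615884 -2.24628675  3.39893042] torque n 0.0832317943792226 [-0.47803305  0.30467862 -0.12598025]
turned [ 0.805  0.    -0.003] [ 0.7 -0.8 -0.2]
```

View pics/side11.png

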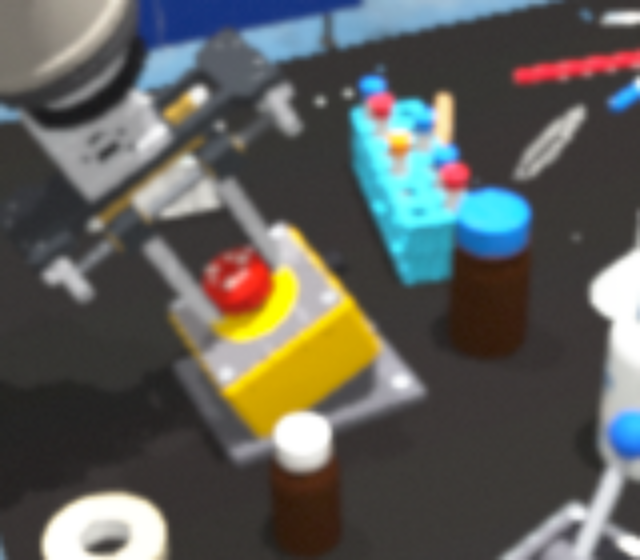

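Turned 0.8 with a good grip; on to the end stop.

apply_moves([
  [[0.08,0,0,0,0,0,0],[0.15,0,0,0,0,0,0],[0.2,0,0,0,0,0,0],[0.23,0,0,0,0,0,0],[0.23,0,0,0,0,0,0]],
])

```text
time_s: 13.72
ee_pos: [0.5651, 0.3059, 0.0963]
eef_rot: [97.7, 65.2, 1.8]
ft_force: [-2.2, -1.7, 4.2]
finger_gap: 0.0417
```

Run:
```python
from h import *
p,M,st=cur();print(st["joint_pos"].round(1),(p-pc)@n,st["ft_force"],"torque n",st["wrist_torque"]@n,st["wrist_torque"])
print("turned",-delta(p,btn(50))[0], delta(pc+.011*n,btn(50))[1])
```

```text
[ -5.8  26.2 -45.6 117.9  61.6  40.8 -99.1] 0.011688905914208935 [-2.16562941 -1.70549463  4.21020999] torque n 0.33000411841427935 [-0.55905135  0.30016533  0.108473  ]
turned [ 1.024 -0.    -0.003] [ 0.7 -0.9 -0. ]
```

apply_moves([
  [[0,0,0,0,0,0,1],[0,0,0,0,0,0,1],[0,0,0,0,0,0,1],[0,0,0,0,0,0,1],[0,0,0,0,0,0,1],[0,0,0,0,0,0,1],[0,0,0,0,0,0,1],[0,0,0,0,0,0,1],[0,0,0,0,0,0,1],[0,0,0,0,0,0,1]],
])

```text
time_s: 14.55
ee_pos: [0.5651, 0.3059, 0.0963]
eef_rot: [97.7, 65.2, 1.8]
ft_force: [-0.1, -0.0, 0.4]
finger_gap: 0.0938
```

apply_moves([
  [[0,0,0,-20,0,0,1],[0,0,0,-50,0,0,1],[0,0,0,-80,0,0,1],[0,0,0,-110,0,0,1],[0,0,0,-130,0,0,1],[0,0,0,-130,0,0,1],[0,0,0,-130,0,0,1],[0,0,0,-130,0,0,1]],
])

```text
time_s: 15.22
ee_pos: [0.5108, 0.3036, 0.2137]
eef_rot: [97.6, 65.2, 1.7]
ft_force: [-0.0, -0.7, -0.4]
finger_gap: 0.0937
```

Run:
```python
from h import *
p,M,st=cur();print((p-pc)@n,st["ft_force"])
for k in("top","side"):
  t=eyes.camera(k);im=t["pixels"][:,:,::-1]
  im=im[130:270,220:420] if k=="top" else im[150:300,220:420]
  cv2.imwrite(f"pics/{k}12.png",cv2.resize(im,None,fx=4,fy=4))
```

```text
0.14112055377949845 [-0.02650261 -0.65461273 -0.35355169]
```

View pics/side12.png

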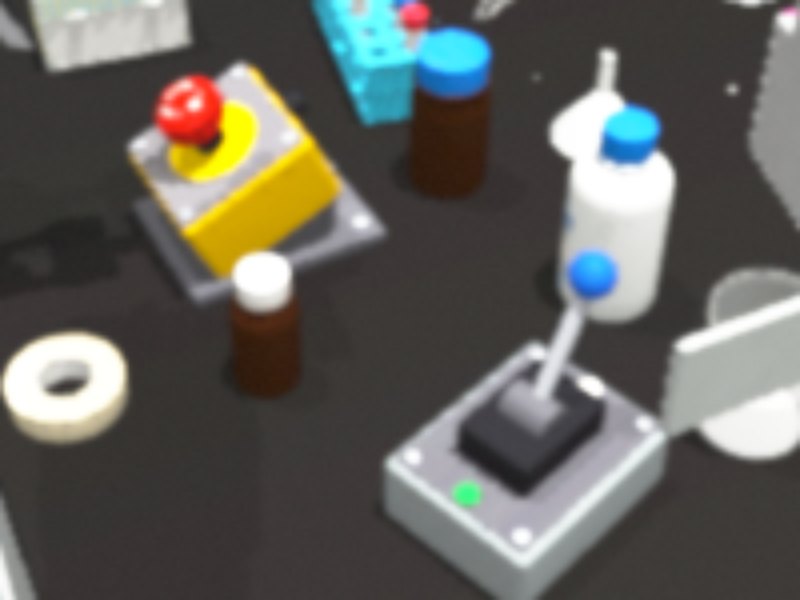

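View pics/top12.png

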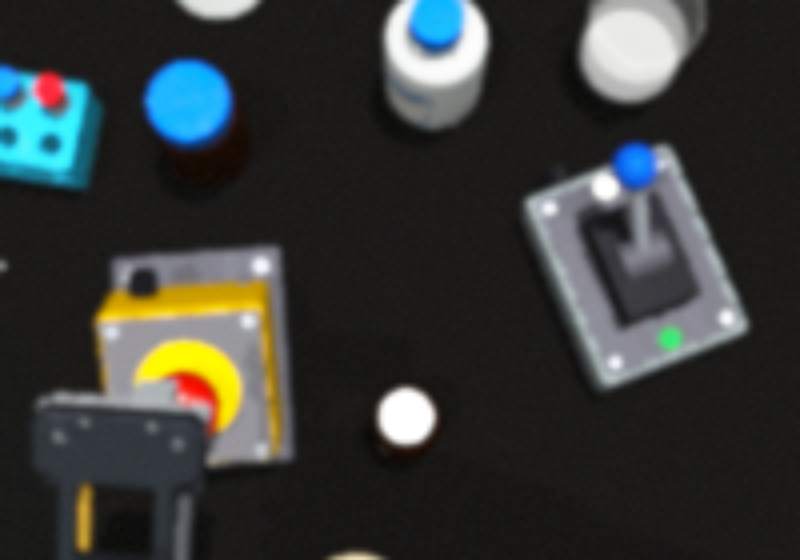

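apply_moves([
  [[0,0,0,0,0,0,1],[0,0,0,0,0,0,1],[0,0,0,0,0,0,1],[0,0,0,0,0,0,1],[0,0,0,0,0,0,1],[0,0,0,0,0,0,1],[0,0,0,0,0,0,1],[0,0,0,0,0,0,1],[0,0,0,0,0,0,1],[0,0,0,0,0,0,1]],
])

```text
time_s: 16.15
ee_pos: [0.5105, 0.3037, 0.2131]
eef_rot: [97.6, 65.2, 1.7]
ft_force: [-0.0, 0.8, 0.5]
finger_gap: 0.0942
```

Run:
```python
from h import *
s=eyes.camera("side")["pixels"][:,:,::-1];o=cv2.imread("pics/side0.png")
a=np.hstack([cv2.resize(x[155:205,245:310],(390,300),interpolation=cv2.INTER_CUBIC) for x in (o,s)]);cv2.imwrite("pics/cmp.png",a)
print(np.abs(o[165:190,255:282].astype(int)-s[165:190,255:282]).mean())
```

```text
7.034567901234568
```

View pics/cmp.png

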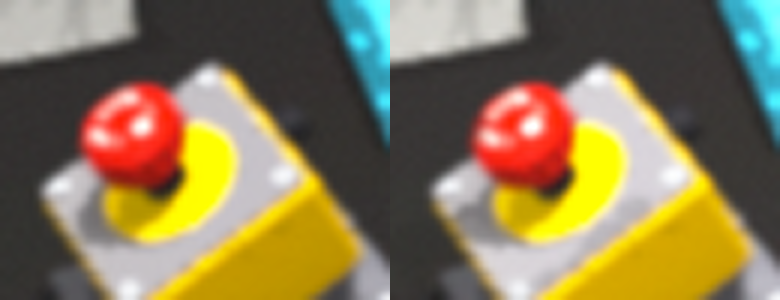

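The head's height and its arrows look the same as at the start, so the button is fully up and back at rest. I'm handing the job in.

```bash
python3 -c "
from station import workorder
print(workorder.finish_job())"
```

```text
the job is handed in; nothing more can be done
None
```

The mixer's safe reset is done and handed in after about 16 s of the 58 s allowed; the system reports no verdict.

1. **Press:** I pressed the red button to its hard stop, with about 62 N at the wrist, and let go. The pictures showed it latched, and the head's measured height matched the latched height.
2. **Lever:** I pushed the lever over to its OFF stop with about 25 N and backed off. Triangulating the ball put it 41.1 mm behind the pivot, against 40.75 mm expected, so about 1.0 rad. The button was still latched.
3. **Reset:** I gripped the head, turned it about 1.02 rad clockwise until the torque rose at the end stop, and opened the fingers.

**Last checks:**
- In the side view the head was at the same height, with its white arrows in the same position, as in the first picture.
- The lever still leaned to OFF and the bystanders I could see had not moved.
- The arm stood about 140 mm off the panel, and the wrist force was within its usual noise of about 1 N.
- In the last top view the gripper partly hid the red head, so the final button check rests on the side view only.

No check failed. One disagreement: at the hard stop the fingertips read about 2 mm lower than my panel measurement predicted. I put this down to calibration and arm give under load, and it did not affect the grip.

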